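Bring the driver from the tool drawer to the housing screw

TASK

Pull the tool drawer out to its stop and leave it out. Draw the thick-handled screwdriver out of its sloping rest in the drawer, turn it upright with the tip down, and bring the tip over the screw in the middle of the fan motor housing. Finish while still holding it there, still and upright, the tip a couple of centimetres above the screw and centred over it, not touching; leave the slim scriber in its hole and the housing and other parts where they are.

Things in the scene. Friction and masses are not known exactly. Their poses are not given: they have to be found in the camera images.
- cabinet: Grey metal cabinet fixed on the bench, 250 deep (x) x 260 wide (y) x 158 high. Origin: centre of its underside; front looks along its -x. One drawer: front panel 260 wide, 15 thick, from 8 to 126 mm above the bench, outer face 140 mm before the origin when closed; tray sides 60 mm above the bench. 24 mm open gap above the panel.
- drawer (a joint): How far the drawer is pulled out along the cabinet's -x, in m: 0 closed, 0.16 at its stop. It slides with light friction (about 1.5 N plus a little damping) and stays where it is left.
- drawer_handle (a point): Middle of the drawer's bar handle: level round dark steel bar about 10 thick, 120 long, parallel to the cabinet's y, 35 mm before the panel's face, 116 mm above the bench, 42 mm below the cabinet's top. Can be pinched from above, fingers closing along the cabinet's x. Axes as the cabinet.
- driver: Thick-handled screwdriver, about 100 g: black round handle 30 in diameter, 75 long; steel shaft 6 in diameter, 55 long. Origin: on the axis at the handle's flat lower face, where the shaft begins; z points along the handle away from the tip. Starts shaft-down in either hole of the rest, lower face on it, z leaning 0.77 rad from vertical to the cabinet's -x.
- hole_left (a point): Mouth of the left (cabinet +y) hole in the sloping aluminium rest fixed in the drawer; 74 mm above the bench, 55 mm beside the drawer's middle, 117.5 mm behind the panel's inner face; axes as the cabinet, the hole leans 0.70 rad from vertical to -x. Rest 44 x 190 mm, 30 thick along the hole: draw a tool 55 mm along its axis to free it.
- hole_right (a point): The same for the right (cabinet -y) hole, 110 mm from the left one. Axes as the cabinet. One hole holds the screwdriver, the other the scriber; which is which varies. With the drawer out the handles are clear all round and can be gripped along their own axis or from steeper above, fingers closing along cabinet y.
- driver_tip (a point): Tip of the thick-handled screwdriver, 55 mm from its origin along its -z; axes as the screwdriver.
- scriber: Slim scriber, the other tool in the rest, same length and layout (handle 75, shaft 55) but the handle is only 14 mm in diameter. It is to stay in its hole. Origin and axes as for the screwdriver.
- housing: Grey plastic fan motor housing, 500 g, loose on the black mat: a low round body 110 in diameter at its foot flange and 86 to 92 above, flat top 54 mm above the bench, with a boss 26 in diameter in the middle that carries one steel screw head 12 in diameter. Origin: centre of its underside, z up.
- screw (a point): Centre of the top of the screw head, 66 mm above the bench, in the middle of the housing's top; axes as the housing.
- cup_part: Empty grey plastic cup part, 72 in diameter and 70 high, loose on the bench. Bystander. Origin: centre of its underside.
- bin: Open yellow parts bin 130 x 100 x 70 high with small parts in it, loose. Bystander. Origin: centre of its underside.
- oiler: Small white oil bottle with a black cap, 44 in diameter and 120 high, loose. Bystander. Origin: centre of its underside.
There are look-alikes about, which are no part of the job. Leave any brown or turquoise look-alike of the housing alone.

How it is judged:
By the outcome, as a careful person would: the job done as asked, in the order asked, and still so for the second after the job is handed in, while the arm keeps its last pose, push and grip.
It also fails if it takes over 58 s, if anything falls off the work surface, if the arm or the gripper's body presses on something with over 40 N, if the wrist force passes 120 N, or if a joint passes its speed limit or range.

ROBOT

A 6-joint arm with a two-finger parallel gripper is mounted at the origin on the work surface. World frame = base frame: x ahead of the robot, y to its left, z up, the work surface at z = 0. Lengths are in mm, angles in rad, forces in N, time in s.
With the tool pointing down it reaches from about 350 to 775 mm from the base axis. Payload 7.3 kg.
Tool frame: the origin (TCP) lies at the very end of the fingers, on their centre line; the grasp point (between the pads) lies behind it (bot.grip_point_offset is the z of the grasp point in the tool frame, in mm); z points along the fingers, y is the line along which they close (so a half turn about z gives the same grasp; the last joint's range is limited). The gripper opens to 92 mm and grips with 3 to 60 N. Pads are 19 mm wide; open, the fingers measure 130 mm over their backs; the gripper's body (75 mm by 190 mm) begins 47 mm behind the grasp point.
Start: joints at [-1.409, 0.342, 1.524, -0, 1.275, -0.146], TCP at [159.078, -500.339, 226.741] pointing down, gripper open.
Joint ranges: [-2.53, 2.53], [-0.77, 2.02], [0.04, 2.7], [-1, 4.14], [0.28, 2.66], [-3.11, 3.11]. Speed limits (rad/s): [2.57, 2.57, 3.14, 3.14, 3.14, 3.14].

INTERFACE

Orientations are given as [roll, pitch, yaw] about the fixed x, y, z axes, in that order (R = Rz(yaw) Ry(pitch) Rx(roll)).
In Python, from plant import bot gives the robot as it stands. The module is installed in compiled form; this text tells all that it offers.
- The arm moves only by the shell command python3 -m crank 'ROWS'. ROWS is JSON, a list that holds one entry, the list of rows, each a list of 5 numbers: the opening, from 0 (shut) to 1 (fully open), then the shift along the tool's x, y, z in cm, then the turn about the tool's z in degrees. In form: [[[claw, x, y, z, turn], ...]]. A call has exactly 10 rows; each row is the pose to reach, as a shift and turn from the pose commanded when the call began, along the tool's axes at that moment; what a row does not reach only later rows make up. A row lasts 1/10 s, in which the tool goes at most 50 mm and 8.59 degrees, less where a joint would pass 70% of its speed; a pose out of reach is approached as far as the arm can. A call with a gripper value outside its range is refused whole. The fingers move at their own pace and stop on an object; the grip force is fixed at half the most. Time passes only in rows, so rows that repeat a pose let the fingers close, or fill a call up. It gives the time, the measured TCP pose, the force, the opening and the grip force at its end, in the units of the state.
- bot.get_obs(): the state, without advancing time (a new reading comes with each control period).
- bot.capture(name): name is "scene" or "top" or "wrist"; returns (picture, depth): 480x640x3 uint8, red, green, blue; 480x640 float32, mm along the optical axis (not along the pixel's ray), 0 where there is no reading.
- bot.calibration(name): a dict with "vertical_fov" (degrees; the focal length in pixels is half the picture's height over the tangent of half this angle, whatever the lens; pixels are square), "cx", "cy" (the principal point, pixels), "rvec" (rotation vector, rad) and "tvec" (3), from world to camera coordinates, as OpenCV has them; the wrist camera has in their place "tool_from_camera" (4x4, takes a point from camera to tool coordinates, whose origin is the TCP and whose axes are the flange's). Camera axes: x right, y down, z forward; pixel columns grow to the right and rows downward; lengths in mm; the calibration is good to about 2 mm. The wrist camera is an equidistant fisheye: a pixel r from the principal point sees the ray r / f radians off the axis. A picture is of the moment at which its call begins: read the wrist's pose just before it. calibration takes no time and is no camera call.
- bot.close_job(): hands the job in; it is judged then, once.
The state is a dict: "time": time; "joint_positions": joint angles; "dq": joint speeds; "tau": joint torques, N m; "tool_pos": TCP position; "tcp_rot": TCP orientation; "contact_force": force on the tool from outside, world axes, zero at the start; "moment": the same for the moment, N m; "grip_width": finger opening in mm; "finger_force": force on a finger pad.
Only numpy, scipy, OpenCV 4.12 (cv2) and the standard library are available. Lean on these libraries where they do the work, as an engineer would, in place of code of your own. Each camera call takes 0.05 s, during which the arm holds its last target. There are 200 camera calls.

## Working session

There is one attempt and no reset: what is moved stays moved. The work goes in short steps, Python scripts to look and compute and a shell command to move; the robot and the scene stay as the last step left them, time stands still between calls to the robot, and variables do not carry over. Pictures are saved under pics/ and viewed, at most 10 in all, crops included, and the job is handed in when it is done.

```bash
mkdir -p pics; ls; python3 - <<'E'
from plant import bot
import cv2,numpy as np
print(bot.get_obs(), bot.grip_point_offset)
for n in("scene","top","wrist"):
    p,d=bot.capture(n); np.savez(f"{n}0.npz",p=p,d=d); cv2.imwrite(f"pics/{n}0.png",p[:,:,::-1]); print(n,bot.calibration(n))
E
```

```text
pics
{'time': 0.0, 'joint_positions': array([-1.40899210e+00,  3.42731855e-01,  1.52503082e+00,  1.89663718e-06,
        1.27538834e+00, -1.46018936e-01]), 'dq': array([ 5.64103959e-04, -1.90823609e-03, -8.35013724e-05, -9.76526189e-04,
        2.07838520e-04, -5.06844251e-04]), 'tau': array([ 6.37539506e-05, -4.31239700e+01, -2.44218099e+01,  7.16726203e-02,
        5.60436677e-02, -1.22687366e-04]), 'tool_pos': array([ 159.01246393, -499.9089931 ,  226.03540702]), 'tcp_rot': array([-3.14005114e+00, -2.28536563e-04,  3.07822432e-01]), 'contact_force': array([-0.78413807, -0.08657057, -0.58800272]), 'moment': array([-0.00938858, -0.01785157, -0.00688591]), 'finger_force': 0.0, 'grip_width': 92.10247473041068} -18.8
scene {'vertical_fov': 53.88734073913052, 'cx': 318.40929718555367, 'cy': 243.32350833348062, 'rvec': array([ 1.89153491,  1.61661956, -0.63365766]), 'tvec': array([ 150.60970495, -335.25026326, 1782.58489098])}
top {'vertical_fov': 55.581859863556005, 'cx': 324.9434444000239, 'cy': 247.74295926421445, 'rvec': array([ 2.1969649 , -2.19644313,  0.09430508]), 'tvec': array([-224.49580422,  518.35984679, 1150.61046536])}
wrist {'vertical_fov': 65.70646984690485, 'cx': 318.79945553150264, 'cy': 238.70551028142626, 'tool_from_camera': array([[-3.85608960e-05, -9.56948454e-01, -2.90257911e-01,
         7.73430736e+01],
       [ 9.99999996e-01, -1.18798745e-05, -9.36838145e-05,
         3.70163714e-02],
       [ 8.62023539e-05, -2.90257914e-01,  9.56948450e-01,
        -1.58262308e+02],
       [ 0.00000000e+00,  0.00000000e+00,  0.00000000e+00,
         1.00000000e+00]])}
```

View pics/top0.png

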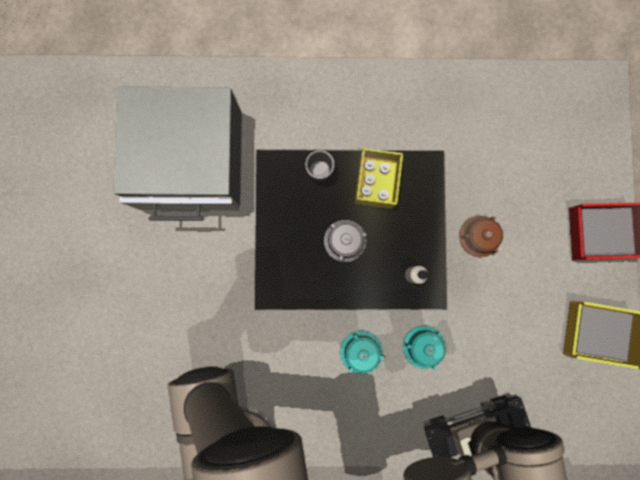

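View pics/scene0.png

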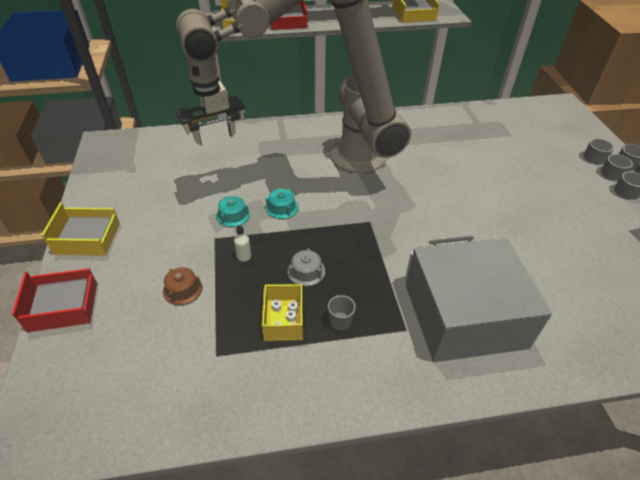

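Top view: robot base at the bottom; grey cabinet at (175,145) with its front facing the robot, handle bar at about (177,217) (the bar at (200,228) is its shadow). Housing candidates are grey at (346,240), brown at (482,235), turquoise at (362,352) and (425,347), and a cup at (320,165). I choose the grey one on the mat at (346,240), which is at (306,265) in the scene view.

```bash
cat >h.py <<'E'
import numpy as np,cv2
from plant import bot
from scipy.spatial.transform import Rotation as Ro
def ray(n,uv,T=None):
    c=bot.calibration(n); f=240/np.tan(np.radians(c["vertical_fov"])/2)
    a=(np.atleast_2d(uv)-[c["cx"],c["cy"]])/f
    if n=="wrist":
        r=np.linalg.norm(a,axis=1,keepdims=True)+1e-12
        d=np.hstack([a/r*np.sin(r),np.cos(r)]); M=T@c["tool_from_camera"]
        return M[:3,3],d@M[:3,:3].T
    d=np.hstack([a,np.ones((len(a),1))]); R=cv2.Rodrigues(c["rvec"])[0]
    return -R.T@c["tvec"],d@R
def plane(n,uv,z,T=None):
    o,d=ray(n,uv,T); return o+d*((z-o[2])/d[:,2:])
def tri(a,b):  # list of (o,d) single rays -> point, miss
    (o1,d1),(o2,d2)=[(o,d[0]/np.linalg.norm(d[0])) for o,d in(a,b)]
    s=np.linalg.lstsq(np.c_[d1,-d2],o2-o1,rcond=None)[0]
    p,q=o1+s[0]*d1,o2+s[1]*d2; return (p+q)/2,np.linalg.norm(p-q)
def pose(s=None):
    s=s or bot.get_obs(); T=np.eye(4); T[:3,:3]=Ro.from_euler("xyz",s["tcp_rot"]).as_matrix(); T[:3,3]=s["tool_pos"]; return T
def cloud(n,d,T=None):
    v,u=np.mgrid[:480,:640]; uv=np.c_[u.ravel(),v.ravel()]; o,r=ray(n,uv,T)
    if n=="wrist":
        fw=(T@bot.calibration(n)["tool_from_camera"])[:3,2]; r=r/(r@fw)[:,None]
    P=o+r*d.reshape(-1,1); P[d.ravel()==0]=np.nan; return P.reshape(480,640,3)
E
python3 - <<'E'
from h import *
for n in("top","scene"):
    z=np.load(n+"0.npz"); P=cloud(n,z["d"])
    reg=np.zeros((480,640),bool)
    if n=="top": reg[70:230,90:260]=1; hs=(slice(205,275),slice(310,385))
    else: reg[220:370,395:560]=1; hs=(slice(240,290),slice(280,335))
    m=reg&(abs(P[...,2]-158)<8)
    r=cv2.minAreaRect(P[m][:,:2].astype(np.float32)); print(n,"cab top",r,P[m].mean(0),P[m][:,2].std())
    Q=P[hs]; m=(Q[...,2]>60); print("boss",m.sum(),Q[m].mean(0) if m.any() else 0, np.nanmax(Q[...,2]))
    m=(abs(Q[...,2]-50)<7); print("htop",m.sum(),cv2.minEnclosingCircle(Q[m][:,:2].astype(np.float32)),Q[m].mean(0))
    m=reg&(abs(P[...,2]-116)<12)&(P[...,2]>0)
    ys,xs=np.nonzero(m); print("116 lvl",m.sum(),xs.min(),xs.max(),ys.min(),ys.max(),P[m].min(0),P[m].max(0))
t=cv2.imread("pics/top0.png");s=cv2.imread("pics/scene0.png")
A=cv2.resize(t[180:280,110:390],None,fx=2.8,fy=2.8,interpolation=2)
B=cv2.resize(s[220:320,270:550],None,fx=2.8,fy=2.8,interpolation=2)
cv2.imwrite("pics/c1.png",np.vstack([A,B]))
E
```

```text
top cab top ((757.5564575195312, 128.50363159179688), (261.8985290527344, 252.19873046875), 89.61898040771484) [755.34049431 127.44578754 157.9580055 ] 1.9195226246411783
boss 82 [ 539.34853983 -275.35168089   63.24050272] 69.6385590425291
htop 783 ((538.9719848632812, -274.1561584472656), 51.463871002197266) [ 538.55744472 -274.21252771   52.56073543]
116 lvl 1342 119 234 94 220 [576.27311586  -3.01644706 104.01767013] [881.04655984 259.68396125 127.98739366]
scene cab top ((756.1831665039062, 127.47967529296875), (263.1822204589844, 254.68882751464844), 89.37721252441406) [767.76523194 124.20273776 156.84153993] 1.8182473315676635
boss 109 [ 601.9778133  -309.58096213   64.90146285] 72.20888932966943
htop 529 ((563.748046875, -308.4998779296875), 87.15879821777344) [ 551.78586215 -280.16915756   51.58960679]
116 lvl 1055 410 547 236 340 [576.78425432  -4.77083003 104.10052374] [884.32254941 256.7002094  127.98360286]
```

View pics/c1.png

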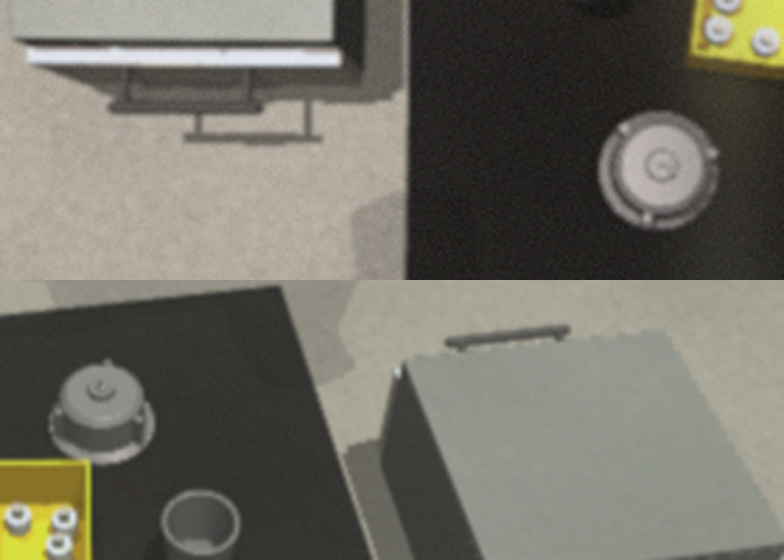

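The crop shows the grey housing with its screw at top (346.4,238.6) and scene (305.7,258.6). The handle's middle is at top (176.4,217.9) and scene (451.5,240.5).

```bash
python3 - <<'E'
from h import *
print("screw",tri(ray("top",(346.4,238.6)),ray("scene",(305.7,258.6))))
print("handle",tri(ray("top",(176.4,217.9)),ray("scene",(451.5,240.5))), plane("top",[(149.3,217.9),(203.6,217.9)],116))
a=cv2.minAreaRect
for n in("top","scene"):
    P=cloud(n,np.load(n+"0.npz")["d"]);v=np.isfinite(P[...,2])
    m=(abs(P[...,2]-158)<8)&(P[...,1]>-30)&(P[...,0]>600)
    Q=P[m]; # front & left/right edges by percentile per-bin
    b=[(y,Q[abs(Q[:,1]-y)<5][:,0].min()) for y in range(20,240,20)]
    print(n,"front edge fit",np.polyfit(*np.array(b).T,1))
    b=[(x,Q[abs(Q[:,0]-x)<5][:,1].min(),Q[abs(Q[:,0]-x)<5][:,1].max()) for x in range(660,860,20)]; b=np.array(b)
    print("right",np.polyfit(b[:,0],b[:,1],1),"left",np.polyfit(b[:,0],b[:,2],1))
E
```

```text
screw (array([ 538.82700336, -276.67512336,   57.48799759]), np.float64(0.8909986096883834))
handle (array([582.71430079, 129.01847187, 112.83499469]), np.float64(2.150848316492428)) [[581.88256199 190.23823827 116.        ]
 [582.15501941  63.27943963 116.        ]]
top front edge fit [9.10676145e-03 6.30959572e+02]
right [-0.00370416  0.96353517] left [-7.72204167e-04  2.58075023e+02]
scene front edge fit [6.27678470e-03 6.31358658e+02]
right [-0.00579126  1.34861927] left [-5.03149510e-03  2.60210764e+02]
```

```bash
cat >>h.py <<'E'
def go(x,y,z,yaw):  # shift (cm, tool axes) and turn (deg) from measured pose
    T=pose(); d=T[:3,:3].T@(np.array([x,y,z])-T[:3,3])/10
    now=np.arctan2(T[1,0],T[0,0]); t=(now-yaw+np.pi)%(2*np.pi)-np.pi
    print("shift cm",d.round(2),"turn",np.degrees(t).round(1),"tcp",T[:3,3].round(1))
E
python3 -c "
from h import *
go(582.5,128,200,np.pi/2)"
```

```text
shift cm [ 59.39 -47.02   2.69] turn -72.4 tcp [ 159.  -500.   226.2]
```

```bash
python3 -m crank '[[[0.24,3,-2.4,0,-7],[0.24,6,-4.8,0,-14],[0.24,9.5,-7.5,0,-21],[0.24,13,-10.3,0,-28],[0.24,16.5,-13,0,-35],[0.24,20,-15.8,0,-42],[0.24,23.5,-18.6,0,-49],[0.24,27,-21.4,0,-56],[0.24,30.5,-24.1,0,-63],[0.24,34,-27,0,-72.4]]]'
python3 -c "
from h import *
go(582.5,128,180,np.pi/2)"
```

```text
time: 1.15
tool_pos: [402.0, -138.4, 226.7]
tcp_rot: [3.141, 0.0, 1.563]
contact_force: [0.4, -0.4, -0.4]
grip_width: 22.6
finger_force: 0.0
shift cm [26.79 17.83  4.67] turn -0.5 tcp [ 402.  -138.4  226.7]
```

```bash
python3 -m crank '[[[0.24,3.5,2.3,0.6,-0.5],[0.24,7,4.7,1.2,-0.5],[0.24,10.5,7,1.8,-0.5],[0.24,14,9.3,2.4,-0.5],[0.24,17.5,11.6,3,-0.5],[0.24,21,14,3.6,-0.5],[0.24,24,16,4.2,-0.5],[0.24,26.8,17.8,4.7,-0.5],[0.24,26.8,17.8,4.7,-0.5],[0.24,26.8,17.8,4.7,-0.5]]]'
python3 - <<'E'
from h import *
T=pose(); p,d=bot.capture("wrist"); cv2.imwrite("pics/w1.png",p[:,:,::-1])
P=cloud("wrist",d,T)
np.savez("w1.npz",p=p,d=d,T=T)
m=(abs(P[...,2]-116)<9)&(P[...,0]<600)&(P[...,0]>550)&(P[...,1]>40)&(P[...,1]<200)
print(m.sum(),P[m].mean(0),P[m].max(0),P[m].min(0)); b=P[m]; print(np.polyfit(b[:,1],b[:,0],1))
go(582.5,128,100,np.pi/2)
E
```

```text
time: 2.15
tool_pos: [582.4, 125.8, 178.9]
tcp_rot: [-3.14, 0.001, 1.568]
contact_force: [-0.9, 0.7, 0.4]
grip_width: 22.2
finger_force: 0.0
3797 [581.79348748 139.36883684 120.4096396 ] [599.8073228  195.25084746 124.0522633 ] [574.0215829   72.97915148 114.75260491]
[1.38658866e-02 5.79861015e+02]
shift cm [0.29 0.03 7.93] turn -0.3 tcp [582.3 125.1 179.3]
```

View pics/w1.png

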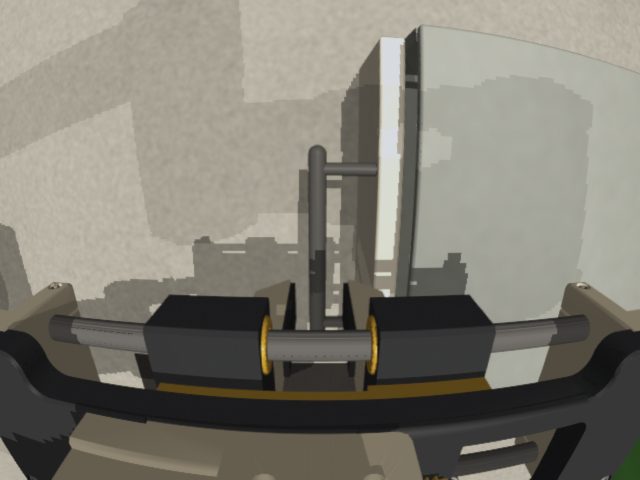

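The bar (column 317) lies midway between the fingers, and its top measures z ≈ 121 as expected. Next: lower, close and pull.

```bash
python3 -m crank '[[[0.24,0,0,2,0],[0.24,0,0,4,0],[0.24,0,0,5.5,0],[0.24,0,0,7,0],[0.24,0,0,7.9,0],[0.24,0,0,7.9,0],[0,0,0,7.9,0],[0,0,0,7.9,0],[0,0,0,7.9,0],[0,0,0,7.9,0]]]'
python3 -c "
from h import *
go(422.5,128,100,np.pi/2)"
```

```text
time: 3.2
tool_pos: [581.1, 125.2, 101.5]
tcp_rot: [-3.138, 0.001, 1.566]
contact_force: [-6.6, -2.4, 4.5]
grip_width: 10.1
finger_force: 30.0
shift cm [  0.21 -15.86   0.2 ] turn -0.3 tcp [581.1 125.2 101.5]
```

```bash
python3 -m crank '[[[0,0,-1.5,0,0],[0,0,-3.5,0,0],[0,0,-5.5,0,0],[0,0,-8,0,0],[0,0,-10.5,0,0],[0,0,-12.5,0,0],[0,0,-14,0,0],[0,0,-15,0,0],[0,0,-15.8,0,0],[0,0,-16.4,0,0]]]'
```

```text
time: 4.2
tool_pos: [421.1, 126.0, 101.6]
tcp_rot: [3.135, 0.0, 1.566]
contact_force: [21.1, -5.6, -17.0]
grip_width: 9.8
finger_force: 30.0
```

```bash
python3 -m crank '[[[0,0,0.3,0,0],[0.24,0,0.3,0,0],[0.24,0,0.3,0,0],[0.24,0,0.3,0,0],[0.24,0,0.3,-3,0],[0.24,0,0.3,-6,8],[0.5,0,0.3,-10,16],[1,0,1.5,-14,24],[1,0,4,-18,32],[1,0,6,-18,40]]]'
python3 - <<'E'
from h import *
T=pose(); p,d=bot.capture("wrist"); cv2.imwrite("pics/w2.png",p[:,:,::-1]); np.savez("w2.npz",p=p,d=d,T=T)
p,d=bot.capture("top"); np.savez("top1.npz",p=p,d=d)
P=cloud("top",d); 
cv2.imwrite("pics/t1.png",cv2.resize(p[130:290,100:260,::-1],None,fx=3.5,fy=3.5,interpolation=2))
go(500,128,280,0)
E
```

```text
time: 5.2
tool_pos: [482.0, 126.7, 286.4]
tcp_rot: [3.134, -0.008, 0.863]
contact_force: [0.5, 0.8, -1.3]
grip_width: 49.5
finger_force: 0.0
shift cm [1.38 1.34 0.12] turn 49.6 tcp [480.8 126.2 281.2]
```

View pics/w2.png

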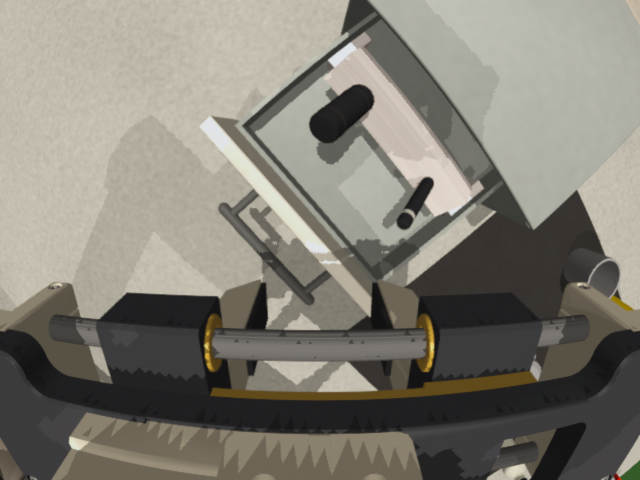

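View pics/t1.png

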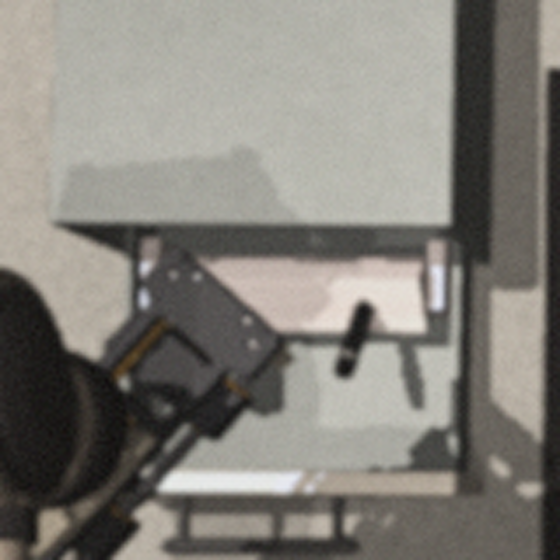

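Wrist view: the thick black handle is at (341,112), the left hole on the cabinet's +y side. The slim scriber with the light ring is at (415,203), the right hole. I choose the thick one and will measure it from this view, then from a second wrist position.

```bash
cat >>h.py <<'E'
def driver(f):
    z=np.load(f); P=cloud("wrist",z["d"],z["T"]); g=z["p"].max(2)
    m=(g<60)&(P[...,2]>75)&(P[...,2]<160)&(abs(P[...,1]-183)<40)&(P[...,0]>490)&(P[...,0]<615)
    n,l,s,c=cv2.connectedComponentsWithStats(m.astype(np.uint8)); k=1+s[1:,4].argmax(); m=l==k
    Q=P[m]; r=cv2.minAreaRect(np.argwhere(m)[:,::-1].astype(np.float32))
    print("n",m.sum(),"px",c[k].round(),"mean",np.median(Q,0).round(1),"min",np.percentile(Q,2,0).round(1),"max",np.percentile(Q,98,0).round(1))
    A=np.c_[Q[:,0],np.ones(len(Q))]; ym=np.polyfit(Q[:,0],Q[:,1],1); print("y(x)",ym)
    top=[(x,Q[abs(Q[:,0]-x)<2][:,2].max()) for x in np.arange(*np.percentile(Q[:,0],[10,90]),6)]; print("ridge",np.round(top,1).tolist())
E
python3 -c "
from h import *
driver('w2.npz'); go(540,183,240,0)"
```

```text
n 2061 px [341. 114.] mean [556.4 184.6 122.8] min [529.6 171.2  88. ] max [592.1 197.7 136.4]
y(x) [1.22006423e-03 1.83828414e+02]
ridge [[534.7, 130.3], [540.7, 135.8], [546.7, 138.6], [552.7, 134.2], [558.7, 128.6], [564.7, 122.3], [570.7, 115.8], [576.7, 109.6], [582.7, 103.2]]
shift cm [8.15 0.81 4.14] turn 49.6 tcp [480.8 126.2 281.2]
```

```bash
python3 -m crank '[[[1,1.5,0.1,0.4,8],[1,3,0.2,0.8,16],[1,4.5,0.3,1.2,24],[1,6,0.5,1.6,32],[1,7.5,0.6,2.4,40],[1,8.1,0.8,3,48],[1,8.1,0.8,3.5,49.6],[1,8.1,0.8,4.1,49.6],[1,8.1,0.8,4.1,49.6],[1,8.1,0.8,4.1,49.6]]]'
python3 - <<'E'
from h import *
T=pose(); p,d=bot.capture("wrist"); cv2.imwrite("pics/w3.png",p[:,:,::-1]); np.savez("w3.npz",p=p,d=d,T=T)
driver('w3.npz'); go(561,184,104-18.8,0)
E
```

```text
time: 6.3
tool_pos: [537.0, 182.5, 239.8]
tcp_rot: [3.142, 0.0, 0.004]
contact_force: [-0.3, -0.9, 0.4]
grip_width: 91.9
finger_force: 0.0
n 3085 px [316. 198.] mean [562.  184.4 118.6] min [530.8 171.1  86.4] max [593.6 197.9 136.4]
y(x) [-3.50003009e-03  1.86429617e+02]
ridge [[538.9, 133.9], [544.9, 138.8], [550.9, 136.9], [556.9, 131.1], [562.9, 125.0], [568.9, 117.1], [574.9, 112.0], [580.9, 105.9], [586.9, 99.9]]
shift cm [ 2.38 -0.14 15.49] turn 0.2 tcp [537.2 182.5 240. ]
```

```bash
python3 -m crank '[[[1,1,-0.1,2,0],[1,2.4,-0.2,4.5,0],[1,2.4,-0.2,7.5,0],[1,2.4,-0.2,10,0],[1,2.4,-0.2,12.5,0],[1,2.4,-0.2,14.5,0],[1,2.4,-0.2,15.5,0],[0.6,2.4,-0.2,15.5,0],[0.3,2.4,-0.2,15.5,0],[0,2.4,-0.2,15.5,0]]]'; python3 -m crank '[[[0,0,0,0,0],[0,0,0,0,0],[0,0,0,0,0],[0,0,0,0,0],[0,-0.35,0,-0.35,0],[0,-0.7,0,-0.7,0],[0,-1.05,0,-1.05,0],[0,-1.4,0,-1.4,0],[0,-1.7,0,-1.75,0],[0,-2,0,-2.05,0]]]'
```

```text
time: 7.35
tool_pos: [562.2, 184.9, 86.1]
tcp_rot: [-3.141, -0.003, 0.003]
contact_force: [-0.2, 0.0, 0.2]
grip_width: 72.4
finger_force: 0.0
time: 8.35
tool_pos: [541.0, 184.7, 105.5]
tcp_rot: [3.141, 0.0, 0.002]
contact_force: [-0.4, -0.5, -1.4]
grip_width: 29.2
finger_force: 30.0
```

```bash
python3 -m crank '[[[0,-0.5,0,-0.5,0],[0,-1,0,-1.05,0],[0,-1.6,0,-1.65,0],[0,-2.2,0,-2.25,0],[0,-2.9,0,-3,0],[0,-2.9,0,-4.5,0],[0,-2.9,0,-6,0],[0,-2.9,0,-7.5,0],[0,-2.9,0,-9.2,0],[0,-2.9,0,-9.2,0]]]'
python3 - <<'E'
from h import *
T=pose(); p,d=bot.capture("wrist"); p2,d2=bot.capture("scene"); np.savez("w4.npz",p=p,d=d,T=T)
cv2.imwrite("pics/c4.png",np.hstack([cv2.resize(p,None,fx=.6,fy=.6)[:,:],cv2.resize(p2[160:304,380:530],None,fx=2,fy=2,interpolation=2)])[:,:,::-1])
go(555,184.5,197,0)
E
```

```text
time: 9.35
tool_pos: [513.2, 184.9, 199.8]
tcp_rot: [-3.141, -0.005, 0.002]
contact_force: [0.5, 0.1, -0.2]
grip_width: 29.3
finger_force: 30.0
shift cm [4.3  0.02 0.02] turn 0.1 tcp [512.  184.6 197.2]
```

View pics/c4.png

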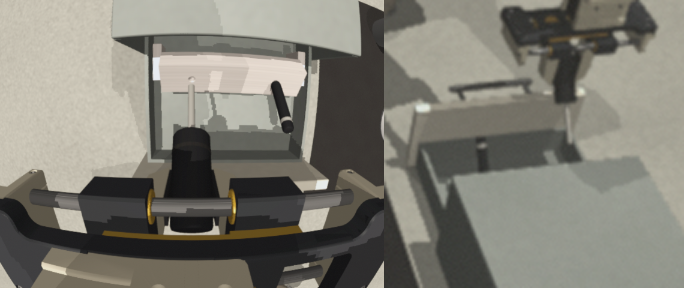

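The wrist view shows the driver free and held, its tip at full-frame pixel (318,130), with the scriber still in its hole. The rows can't tilt the tool, so I will pivot the driver in the pads. To do this, I push its shaft against the fixed cabinet's top front edge (x≈632, z≈154).

```bash
python3 -m crank '[[[0,2,0,0,0],[0,4,0,0,0],[0,5,0,0,0],[0,5.5,0,0,0],[0,6,0,0,0],[0,6.5,0,0,0],[0,7,0,0,0],[0,7.5,0,0,0],[0,8,0,0,0],[0,8.5,0,0,0]]]'
python3 - <<'E'
from h import *
T=pose(); p,d=bot.capture("wrist"); np.savez("w5.npz",p=p,d=d,T=T)
for f in("w4.npz","w5.npz"):
    z=np.load(f); T=z["T"]; P=cloud("wrist",z["d"],T)
    m=(abs(P[...,1]-184.6)<5)&(P[...,2]<T[2,3]+5)&(P[...,2]>125)&(P[...,0]>T[0,3]-20)&(P[...,0]<631)
    Q=P[m]; print(f,len(Q),T[:3,3].round(1)); 
    for z0 in range(130,205,6):
        q=Q[abs(Q[:,2]-z0)<3]
        if len(q): print(z0,len(q),np.median(q,0).round(1))
E
```

```text
time: 10.45
tool_pos: [596.9, 184.9, 197.1]
tcp_rot: [3.141, 0.002, 0.002]
contact_force: [-5.6, 0.3, -0.9]
grip_width: 29.8
finger_force: 30.0
w4.npz 1415 [513.2 184.9 199.8]
148 79 [582.6 184.1 149. ]
154 167 [579.3 184.6 154.5]
160 138 [572.8 184.7 159.2]
166 153 [566.5 184.6 166. ]
172 155 [560.7 185.1 172.1]
178 163 [554.9 184.6 178.1]
184 32 [552.  184.5 181.6]
196 180 [552.6 184.1 197.8]
202 348 [548.4 184.5 201.9]
w5.npz 943 [596.9 184.9 197.1]
154 62 [628.5 184.5 155.3]
160 107 [625.8 184.5 159.4]
166 38 [623.4 184.5 164.3]
184 153 [625.9 184.5 184.4]
190 218 [623.3 184.5 190.3]
196 245 [620.2 184.9 196.6]
202 120 [617.7 184.5 200.6]
```

```bash
python3 -m crank '[[[0,0.5,0,0,0],[0,1,0,0,0],[0,1.4,0,0,0],[0,1.8,0,0,0],[0,2.2,0,0,0],[0,2.5,0,0,0],[0,2.8,0,0,0],[0,3.1,0,0,0],[0,3.2,0,0,0],[0,3.2,0,0,0]]]'
cat >>h.py <<'E'
def tilt(f,y=None,half=25):
    z=np.load(f); T=z["T"]; P=cloud("wrist",z["d"],T); L=(P-T[:3,3])@T[:3,:3]
    g=z["p"].max(2)
    m=(abs(L[...,1])<12)&(abs(L[...,0])<40)&(L[...,2]>-20)&(L[...,2]<90); Q=L[m]
    for z0 in range(-15,90,5):
        q=Q[abs(Q[:,2]-z0)<2.5]
        if len(q)>5: print(z0,len(q),np.median(q,0).round(1),"xmax",np.percentile(q[:,0],98).round(1),"y rng",np.percentile(q[:,1],[3,97]).round(1))
E
python3 - <<'E'
from h import *
T=pose(); p,d=bot.capture("wrist"); np.savez("w6.npz",p=p,d=d,T=T); print(T[:3,3]); tilt("w6.npz")
E
```

```text
time: 11.5
tool_pos: [629.0, 185.0, 197.5]
tcp_rot: [-3.142, 0.001, 0.002]
contact_force: [-5.0, 0.6, 1.0]
grip_width: 29.3
finger_force: 30.0
[629.00609469 185.02943542 197.53779132]
-15 342 [  4.7   0.5 -14.9] xmax 6.5 y rng [-11.1  11.3]
-10 329 [  5.5   0.  -10.3] xmax 7.0 y rng [-11.1  11.1]
-5 294 [ 6.1  0.  -5.1] xmax 7.7 y rng [-11.3  11.4]
0 277 [6.7 0.  0.1] xmax 8.6 y rng [-11.2  11.2]
5 265 [7.2 0.  5.1] xmax 8.9 y rng [-11.   11.1]
10 235 [ 8.  -0.   9.4] xmax 9.7 y rng [-11.4  11.3]
15 211 [ 8.5 -0.  15.2] xmax 10.2 y rng [-10.7  11.1]
20 198 [ 9.2  0.2 19.9] xmax 10.9 y rng [-11.   11.3]
25 28 [ 9.5  2.3 23.2] xmax 10.3 y rng [-10.  11.]
40 2749 [22.4 -0.1 39.2] xmax 39.3 y rng [-11.3  11.3]
```

The pivoting works: lean is down to about 0.13 rad. But the handle has slipped about 9 mm toward the pad edge. I'll re-centre it by pushing the handle gently against the drawer panel's inner face, with the drawer at its stop, then finish the upright turn with a longer lever at the tip.

```bash
python3 -m crank '[[[0,-3,0,0,0],[0,-6.5,0,0,0],[0,-10,0,0,0],[0,-10.5,0,2,0],[0,-10.5,0,4,0],[0,-10.5,0,5.5,0],[0,-10.5,0,6.6,0],[0,-11.5,0,6.6,0],[0,-12,0,6.6,0],[0,-12,0,6.6,0]]]'
python3 - <<'E'
from h import *
T=pose(); p,d=bot.capture("wrist"); np.savez("w7.npz",p=p,d=d,T=T); print(T[:3,3]); tilt("w7.npz")
P=cloud("wrist",d,T); m=(abs(P[...,2]-126)<4)&(P[...,0]<500)&(P[...,0]>430); print(m.sum(), np.percentile(P[m][:,0],[1,50,99]) if m.any() else 0)
d=bot.capture("top")[1]; P=cloud("top",d); m=(abs(P[...,2]-126)<5)&(P[...,0]<500)&(P[...,0]>430)&(P[...,1]>20)&(P[...,1]<240); print(m.sum(), np.percentile(P[m][:,0],[1,50,99]))
E
```

```text
time: 12.55
tool_pos: [509.2, 184.8, 132.2]
tcp_rot: [-3.141, -0.002, 0.003]
contact_force: [1.0, -0.7, -0.9]
grip_width: 29.7
finger_force: 30.0
[509.15470969 184.81108005 132.17278614]
-15 346 [  4.7   0.5 -14.9] xmax 6.6 y rng [-11.2  11.3]
-10 342 [ 5.4  0.  -9.9] xmax 7.3 y rng [-11.2  10.8]
-5 283 [ 6.1 -0.4 -5. ] xmax 7.7 y rng [-11.4  11.4]
0 284 [6.8 0.  0.3] xmax 8.5 y rng [-10.9  11.2]
5 264 [ 7.4 -0.2  5.1] xmax 9.1 y rng [-11.   11.1]
10 236 [ 8.1 -0.   9.3] xmax 9.8 y rng [-11.4  11.3]
15 218 [ 8.9 -0.  15.1] xmax 10.5 y rng [-10.6  11. ]
20 201 [ 9.3 -0.  19.8] xmax 11.0 y rng [-11.3  11.3]
25 27 [ 9.5  0.5 23.6] xmax 10.6 y rng [-10.8  10.5]
50 33 [ 2.   0.5 50.5] xmax 2.9 y rng [-1.9  2.9]
55 43 [ 2.9  1.1 54.6] xmax 3.8 y rng [-1.9  3.6]
60 28 [ 3.7  0.5 59.8] xmax 4.6 y rng [-2.  3.]
65 30 [ 4.1  0.5 65. ] xmax 4.9 y rng [-2.   3.1]
70 31 [ 4.8  0.5 70.9] xmax 5.8 y rng [-2.1  3.1]
75 29 [ 5.6  0.5 74.1] xmax 6.6 y rng [-2.1  3.2]
80 21 [ 6.2  0.5 79.6] xmax 6.9 y rng [-2.2  3.2]
661 [457.19515502 463.11385077 468.72205983]
667 [438.66018481 466.3266717  473.38768112]
```

```bash
python3 -m crank '[[[0,-0.6,0,0,0],[0,-1.2,0,0,0],[0,-1.6,0,0,0],[0,-1.9,0,0,0],[0,-2.2,0,0,0],[0,-2.4,0,0,0],[0,-2.6,0,0,0],[0,-2.7,0,0,0],[0,-2.7,0,0,0],[0,-2.7,0,0,0]]]'
python3 - <<'E'
from h import *
T=pose(); p,d=bot.capture("wrist"); np.savez("w8.npz",p=p,d=d,T=T); print(T[:3,3]); tilt("w8.npz")
E
```

```text
time: 13.65
tool_pos: [487.5, 184.7, 133.0]
tcp_rot: [-3.14, -0.012, 0.002]
contact_force: [13.7, -1.5, -1.8]
grip_width: 29.3
finger_force: 30.0
[487.50058655 184.70236711 133.04093712]
-15 387 [  6.6   0.5 -14.8] xmax 8.7 y rng [-11.2  11.3]
-10 360 [  7.7   0.  -10. ] xmax 9.3 y rng [-11.1  11.1]
-5 321 [ 8.5  0.  -5. ] xmax 10.5 y rng [-11.3  11.3]
0 311 [ 9.6  0.  -0.3] xmax 11.4 y rng [-10.8  11.2]
5 304 [10.6  0.2  5.1] xmax 12.7 y rng [-11.   11.1]
10 244 [11.7  0.   9.4] xmax 13.4 y rng [-11.2  11.2]
15 248 [12.5 -0.5 14.8] xmax 14.1 y rng [-11.1  11.1]
20 193 [13.4 -0.  19.6] xmax 15.2 y rng [-11.2  11.2]
25 17 [13.7  1.  23.1] xmax 14.8 y rng [-8.9  7.5]
45 23 [ 7.7 -0.1 46.4] xmax 8.3 y rng [-2.   2.5]
50 39 [ 8.1  0.5 50.3] xmax 9.0 y rng [-2.5  3.5]
55 48 [ 9.2  0.5 55.1] xmax 10.6 y rng [-2.5  3.3]
60 33 [10.3 -0.1 60.2] xmax 11.0 y rng [-2.6  3. ]
65 30 [11.2  0.8 64.8] xmax 11.8 y rng [-2.  3.]
70 34 [12.   0.5 69.7] xmax 12.9 y rng [-2.   3.1]
75 32 [12.9  0.5 74.8] xmax 14.1 y rng [-2.1  3.1]
80 19 [13.9  0.5 78.6] xmax 14.8 y rng [-2.1  3.2]
```

```bash
python3 -m crank '[[[0,-0.2,0,0,0],[0,-0.4,0,0,0],[0,-0.6,0,0,0],[0,-0.8,0,0,0],[0,-0.9,0,0,0],[0,-1,0,0,0],[0,-1,0,0,0],[0,-1,0,0,0],[0,-1,0,0,0],[0,-1,0,0,0]]]'
python3 - <<'E'
from h import *
T=pose(); p,d=bot.capture("wrist"); np.savez("w9.npz",p=p,d=d,T=T); print(T[:3,3]); tilt("w9.npz")
E
```

```text
time: 14.7
tool_pos: [478.8, 184.7, 134.2]
tcp_rot: [-3.14, -0.016, 0.002]
contact_force: [14.1, -2.5, 3.5]
grip_width: 29.3
finger_force: 30.0
[478.84799439 184.71236462 134.16677447]
-15 478 [ 12.1   0.5 -15.1] xmax 14.7 y rng [-11.1  11.3]
-10 449 [ 13.9   0.  -10. ] xmax 16.2 y rng [-11.1  11.3]
-5 394 [15.8 -0.4 -4.9] xmax 18.1 y rng [-11.1  11.2]
0 389 [17.5  0.5 -0.2] xmax 19.9 y rng [-11.   11.4]
5 387 [19.3 -0.4  4.8] xmax 21.7 y rng [-11.2  11. ]
10 299 [21.3  0.  10.1] xmax 23.3 y rng [-11.1  11.1]
15 312 [22.8 -0.2 14.8] xmax 24.9 y rng [-11.3  11.3]
20 72 [23.3  0.2 18.6] xmax 25.2 y rng [-10.9  11.1]
40 48 [20.2  0.5 40.7] xmax 21.7 y rng [-2.3  3.3]
45 61 [21.9  0.5 44.8] xmax 23.3 y rng [-2.3  3.4]
50 51 [23.6 -0.1 49.8] xmax 25.0 y rng [-2.4  3.4]
55 57 [25.4  0.5 55.1] xmax 27.0 y rng [-2.4  3.5]
60 50 [27.3  0.8 59.9] xmax 28.7 y rng [-2.5  3.5]
65 40 [29.1  0.2 64.7] xmax 30.3 y rng [-2.5  3. ]
70 44 [31.   0.5 70. ] xmax 32.4 y rng [-2.  3.]
75 24 [32.6  0.8 74.3] xmax 33.2 y rng [-2.   3.1]
```

```bash
python3 -m crank '[[[0,3,0,0,0],[0,5,0,-2,0],[0,6,0,-5,0],[0,7,0,-7.5,0],[0,8,0,-9.1,0],[0,9.5,0,-9.1,0],[0,11,0,-9.1,0],[0,12,0,-9.1,0],[0,12,0,-9.1,0],[0,12,0,-9.1,0]]]'
python3 - <<'E'
from h import *
T=pose(); go(634,184.7,224,0); print(T[:3,3])
E
```

```text
time: 15.75
tool_pos: [591.8, 184.8, 221.8]
tcp_rot: [3.141, 0.001, 0.002]
contact_force: [0.5, 1.4, -1.4]
grip_width: 29.6
finger_force: 30.0
shift cm [ 4.22  0.02 -0.23] turn 0.1 tcp [591.8 184.8 221.8]
[591.78063669 184.80070211 221.75000413]
```

```bash
python3 -m crank '[[[0,0.5,0,-0.2,0],[0,1,0,-0.2,0],[0,1.5,0,-0.2,0],[0,2,0,-0.2,0],[0,2.4,0,-0.2,0],[0,2.8,0,-0.2,0],[0,3.2,0,-0.2,0],[0,3.6,0,-0.2,0],[0,3.8,0,-0.2,0],[0,3.8,0,-0.2,0]]]'
python3 - <<'E'
from h import *
T=pose(); p,d=bot.capture("wrist"); np.savez("w10.npz",p=p,d=d,T=T); print(T[:3,3]); tilt("w10.npz")
E
```

```text
time: 16.75
tool_pos: [630.4, 184.9, 224.1]
tcp_rot: [3.142, 0.0, 0.002]
contact_force: [-4.0, -0.2, 0.9]
grip_width: 29.6
finger_force: 30.0
[630.44834384 184.90810835 224.10059633]
-15 312 [  5.5  -0.4 -14.9] xmax 7.2 y rng [-11.2  11. ]
-10 288 [  5.8   0.  -10.1] xmax 7.4 y rng [-10.9  11.2]
-5 255 [ 6.1  0.5 -5.1] xmax 7.7 y rng [-11.   11.4]
0 240 [ 6.4 -0.2  0.1] xmax 8.2 y rng [-11.2  11.2]
5 238 [6.8 0.  4.8] xmax 8.3 y rng [-11.1  11.1]
10 244 [7.2 0.5 9.8] xmax 8.7 y rng [-11.3  11.4]
15 154 [ 7.3 -0.  15.6] xmax 8.9 y rng [-11.2  11.2]
20 184 [ 7.7 -0.  19.9] xmax 9.2 y rng [-10.9  10.9]
25 48 [ 7.8  0.8 23.2] xmax 9.0 y rng [-10.9  11.3]
55 22 [-1.2 -0.1 55.2] xmax -0.7 y rng [-1.9  3. ]
60 28 [-1.2  0.5 59.8] xmax -0.6 y rng [-2.  3.]
65 2357 [21.  -0.1 65.8] xmax 39.3 y rng [-11.3  11.2]
70 30 [ 3.7  1.5 67.9] xmax 38.5 y rng [-9.6 11.2]
```

```bash
python3 -m crank '[[[0,-3.5,0,0,0],[0,-8,0,0,0],[0,-10.5,0,1.5,0],[0,-11,0,4.5,0],[0,-11.5,0,7,0],[0,-12,0,8.7,0],[0,-12.5,0,9.4,0],[0,-13.3,0,9.4,0],[0,-13.8,0,9.4,0],[0,-14.2,0,9.4,0]]]'; python3 -m crank '[[[0,-0.3,0,0,0],[0,-0.6,0,0,0],[0,-0.9,0,0,0],[0,-1.2,0,0,0],[0,-1.5,0,0,0],[0,-1.7,0,0,0],[0,-1.9,0,0,0],[0,-2.1,0,0,0],[0,-2.1,0,0,0],[0,-2.1,0,0,0]]]'
python3 - <<'E'
from h import *
T=pose(); p,d=bot.capture("wrist"); np.savez("w11.npz",p=p,d=d,T=T); print(T[:3,3]); tilt("w11.npz")
E
```

```text
time: 17.8
tool_pos: [491.1, 184.8, 131.8]
tcp_rot: [-3.141, -0.008, 0.002]
contact_force: [13.5, -0.7, -6.7]
grip_width: 29.4
finger_force: 30.0
time: 18.8
tool_pos: [474.7, 184.9, 134.4]
tcp_rot: [-3.14, -0.019, 0.002]
contact_force: [14.3, -1.8, 5.4]
grip_width: 29.4
finger_force: 30.0
[474.69263559 184.85164039 134.40419992]
-15 456 [ 16.5   0.1 -15.2] xmax 18.6 y rng [-11.   11.1]
-10 438 [18.1  0.  -9.9] xmax 20.6 y rng [-11.2  11.3]
-5 386 [19.8  0.5 -5. ] xmax 22.0 y rng [-11.   11.2]
0 371 [21.5  0.   0. ] xmax 23.8 y rng [-11.3  11.3]
5 368 [23.2 -0.2  4.7] xmax 25.6 y rng [-11.2  11.2]
10 298 [25.1  0.2 10.1] xmax 27.2 y rng [-10.9  11.1]
15 278 [26.5  0.  15. ] xmax 28.8 y rng [-11.3  11.4]
20 67 [27.4 -1.  18.5] xmax 28.9 y rng [-11.   10.9]
40 34 [24.1  0.5 41.2] xmax 25.4 y rng [-1.7  3.3]
45 50 [25.   0.5 45.1] xmax 26.4 y rng [-2.3  3.4]
50 58 [26.7  0.5 49.8] xmax 28.3 y rng [-2.4  3.4]
55 49 [28.6  0.5 54.9] xmax 29.8 y rng [-2.4  3.5]
60 46 [30.2  0.8 59.6] xmax 31.8 y rng [-2.5  3.5]
65 46 [32.1  0.5 64.6] xmax 33.4 y rng [-2.   3.6]
70 36 [33.8  0.2 69.9] xmax 34.9 y rng [-2.  3.]
75 24 [35.2  0.8 74.2] xmax 35.7 y rng [-2.   3.1]
```

```bash
python3 -m crank '[[[0,3,0,0,0],[0,5,0,-2,0],[0,6,0,-5,0],[0,7,0,-7.5,0],[0,8,0,-9.4,0],[0,9.5,0,-9.4,0],[0,11,0,-9.4,0],[0,11.8,0,-9.4,0],[0,12,0,-9.4,0],[0,12,0,-9.4,0]]]'; python3 -m crank '[[[0,0.5,0,0,0],[0,1,0,0,0],[0,1.5,0,0,0],[0,2,0,0,0],[0,2.4,0,0,0],[0,2.8,0,0,0],[0,3.2,0,0,0],[0,3.6,0,0,0],[0,4,0,0,0],[0,4,0,0,0]]]'
python3 - <<'E'
from h import *
T=pose(); p,d=bot.capture("wrist"); np.savez("w12.npz",p=p,d=d,T=T); print(T[:3,3]); tilt("w12.npz")
E
```

```text
time: 19.85
tool_pos: [587.2, 184.8, 224.2]
tcp_rot: [3.142, 0.0, 0.002]
contact_force: [0.2, 0.5, -0.8]
grip_width: 29.8
finger_force: 30.0
time: 20.85
tool_pos: [626.5, 185.0, 223.7]
tcp_rot: [3.141, 0.003, 0.002]
contact_force: [-5.2, 0.1, -0.2]
grip_width: 29.1
finger_force: 30.0
[626.5078406  185.04496166 223.70684294]
-15 283 [  9.6  -0.4 -14.9] xmax 11.2 y rng [-11.2  10.9]
-10 276 [ 10.   0. -10.] xmax 11.5 y rng [-11.3  11.4]
-5 261 [10.2  0.5 -5. ] xmax 11.8 y rng [-11.   11.4]
0 231 [10.5  0.5 -0.3] xmax 11.9 y rng [-10.9  10.9]
5 224 [10.8 -0.2  4.8] xmax 12.2 y rng [-11.   11.4]
10 247 [11.3 -0.   9.8] xmax 13.1 y rng [-11.3  11.2]
15 158 [11.5  0.5 15.5] xmax 12.9 y rng [-11.   10.7]
20 166 [11.6 -0.3 19.9] xmax 13.1 y rng [-11.4  11.4]
25 34 [12.   0.5 22.9] xmax 12.8 y rng [-10.4   9.9]
55 32 [ 3.   0.5 55. ] xmax 3.6 y rng [-1.9  2.9]
60 26 [ 3.4  0.8 59.7] xmax 3.9 y rng [-2.  3.]
65 2164 [22.5 -0.1 65.4] xmax 39.3 y rng [-11.3  11.2]
70 6 [ 3.1  1.5 68. ] xmax 21.6 y rng [-2.   6.2]
```

```bash
python3 -m crank '[[[0,0.1,0,0,0],[0,0.2,0,0,0],[0,0.3,0,0,0],[0,0.4,0,0,0],[0,0.5,0,0,0],[0,0.55,0,0,0],[0,0.55,0,0,0],[0,-1,0,0,0],[0,-3,0,0,0],[0,-5,0,0,0]]]'
python3 - <<'E'
from h import *
T=pose(); p,d=bot.capture("wrist"); np.savez("w13.npz",p=p,d=d,T=T); print(T[:3,3]); tilt("w13.npz")
E
```

```text
time: 21.9
tool_pos: [577.6, 184.7, 224.2]
tcp_rot: [3.142, -0.002, 0.002]
contact_force: [-0.3, 0.5, -0.5]
grip_width: 29.7
finger_force: 30.0
[577.55854748 184.653615   224.20648888]
-15 281 [  8.4  -0.4 -15. ] xmax 9.9 y rng [-11.   10.8]
-10 252 [  8.6   0.  -10.1] xmax 10.0 y rng [-11.1  11.3]
-5 222 [ 8.5  0.  -5. ] xmax 10.1 y rng [-11.3  11.3]
0 235 [ 8.7  0.5 -0.1] xmax 10.4 y rng [-10.9  11.3]
5 200 [ 8.8 -0.5  4.9] xmax 10.2 y rng [-10.9  11.1]
10 218 [ 9.  -0.5  9.9] xmax 10.4 y rng [-11.4  11.3]
15 143 [ 9.2  0.5 15.6] xmax 10.5 y rng [-10.9  11.1]
20 158 [ 9.1  0.5 20. ] xmax 10.6 y rng [-11.   11.3]
25 50 [ 8.8 -0.8 23.4] xmax 10.4 y rng [-10.8  10.7]
55 7 [-1.3  0.5 56.2] xmax -0.7 y rng [-1.2  2.2]
60 26 [-1.5  0.5 60.3] xmax -0.7 y rng [-2.  3.]
65 27 [-1.4  0.5 65.4] xmax -0.1 y rng [-2.   3.1]
70 23 [-1.1  0.5 69.8] xmax -0.6 y rng [-2.1  3.1]
75 21 [-1.1  0.5 75.3] xmax -0.5 y rng [-2.1  3.2]
80 18 [-1.3  0.9 80.1] xmax -0.5 y rng [-2.2  3.2]
```

Upright to about 1°, offset −4 to −5 mm in the pads, firmly held. Next: carry it to the housing.

```bash
python3 -m crank '[[[0,-0.2,1,0,0],[0,-0.4,3,0,0],[0,-0.7,6,0,0],[0,-1,9.5,0,0],[0,-1.3,13,0,0],[0,-1.6,16.5,0,0],[0,-1.9,20,0,0],[0,-2.2,23.5,0,0],[0,-2.4,27,0,0],[0,-2.6,30,0,0]]]'; python3 -m crank '[[[0,-0.2,3,0,0],[0,-0.4,6,0,0],[0,-0.5,9,0,0],[0,-0.7,11.5,0,0],[0,-0.8,13.5,0,0],[0,-0.8,15,0,0],[0,-0.8,15.8,0,0],[0,-0.8,16.1,0,0],[0,-0.8,16.1,0,0],[0,-0.8,16.1,0,0]]]'
python3 - <<'E'
from h import *
T=pose(); p,d=bot.capture("wrist"); np.savez("w14.npz",p=p,d=d,T=T); print(T[:3,3]); tilt("w14.npz")
P=cloud("wrist",d,T); m=(P[...,2]>59)&(P[...,2]<75)&(abs(P[...,0]-540)<40)&(abs(P[...,1]+276)<40)
print("boss",m.sum(),P[m].mean(0),P[m].min(0),P[m].max(0)); print(plane("top",(346.4,238.6),66),plane("scene",(305.7,258.6),66))
cv2.imwrite("pics/w14.png",cv2.resize(p[30:300,170:470,::-1],None,fx=2,fy=2,interpolation=2))
E
```

```text
time: 22.95
tool_pos: [552.6, -118.5, 224.4]
tcp_rot: [3.14, -0.002, 0.001]
contact_force: [-0.8, 1.2, -0.6]
grip_width: 29.5
finger_force: 30.0
time: 23.95
tool_pos: [544.6, -275.4, 224.3]
tcp_rot: [-3.141, -0.0, 0.003]
contact_force: [-0.7, 0.3, -1.9]
grip_width: 29.6
finger_force: 30.0
[ 544.5789645  -275.43800766  224.29888666]
-15 291 [  8.5   0.  -15.1] xmax 10.1 y rng [-10.9  11.1]
-10 254 [  8.6   0.3 -10.2] xmax 10.1 y rng [-11.1  11.4]
-5 229 [ 8.6  0.5 -5.1] xmax 10.2 y rng [-11.3  11.1]
0 223 [ 8.8  0.  -0.1] xmax 10.4 y rng [-10.9  11.1]
5 198 [ 8.7 -0.2  4.7] xmax 10.3 y rng [-11.   11.4]
10 213 [ 8.8 -0.5 10. ] xmax 10.5 y rng [-11.4  11.2]
15 153 [ 9.  -0.  15.5] xmax 10.6 y rng [-11.1  11. ]
20 153 [ 9.2  0.5 19.7] xmax 10.6 y rng [-11.   11.1]
25 58 [ 8.8  0.2 23.4] xmax 10.4 y rng [-10.2  11. ]
55 9 [-1.2  0.5 56.6] xmax -0.8 y rng [-1.2  2.2]
60 22 [-1.5  0.2 59.8] xmax -0.7 y rng [-2.  3.]
65 31 [-1.3  0.5 65.1] xmax -0.4 y rng [-2.   3.1]
70 24 [-1.   0.5 70.4] xmax -0.6 y rng [-2.1  3.1]
75 18 [-1.   0.5 74.9] xmax -0.5 y rng [-2.1  2.8]
80 20 [-1.2  0.9 79.8] xmax -0.4 y rng [-2.2  3.2]
boss 670 [ 538.13191166 -274.76064982   63.06046009] [ 523.97864388 -287.68195585   59.19743376] [ 550.61028395 -261.61577125   68.37600973]
[[ 538.00722974 -276.54752244   66.        ]] [[ 546.38626124 -277.19284951   66.        ]]
```

View pics/w14.png

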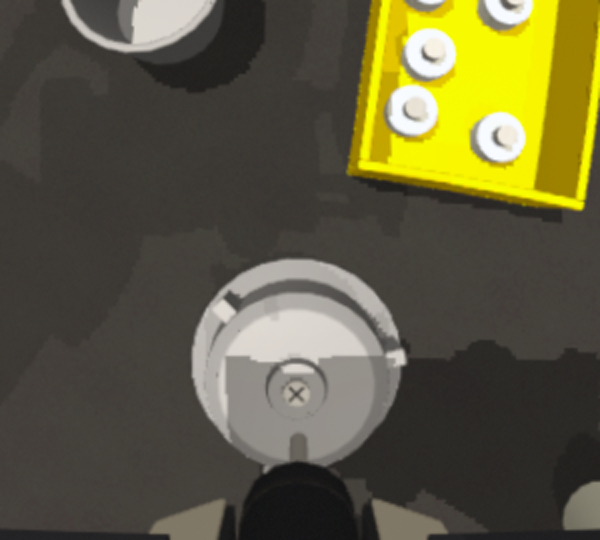

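The screw's cross is at crop (296,393), full frame (318,226.5). The tip is at crop (298,436), full frame (319,248), and the housing is in place.

```bash
python3 - <<'E'
from h import *
z=np.load("w14.npz");T=z["T"];P=cloud("wrist",z["d"],T)
print("screw",plane("wrist",(318,226.5),66,T),P[226,318],P[224:230,315:322,2].mean())
L=(P-T[:3,3])@T[:3,:3]; m=(abs(L[...,1])<6)&(abs(L[...,0])<12)&(L[...,2]>45)&(L[...,2]<100); ys,xs=np.nonzero(m)
i=ys.argmin(); print("tip px",xs[ys==ys.min()],ys.min(),"tip L z max",L[m][:,2].max(), "mean lower",L[m][L[m][:,2]>70].mean(0))
E
```

```text
screw [[ 537.21413099 -275.11776978   66.        ]] [ 537.73199283 -275.11692198   66.23128208] 66.52388670923177
tip px [316 317 318 319 320 321 322] 247 tip L z max 82.39752822710358 mean lower [-1.16017369  0.49682913 75.8965868 ]
```

```bash
python3 -m crank '[[[0,-0.1,0,0.6,0],[0,-0.2,-0.1,1.4,0],[0,-0.3,-0.1,2.2,0],[0,-0.3,-0.1,3,0],[0,-0.3,-0.1,3.8,0],[0,-0.3,-0.1,4.5,0],[0,-0.3,-0.1,5,0],[0,-0.3,-0.1,5.3,0],[0,-0.3,-0.1,5.3,0],[0,-0.3,-0.1,5.3,0]]]'
python3 - <<'E'
from h import *
s=bot.get_obs();T=pose(s); p,d=bot.capture("wrist"); np.savez("w15.npz",p=p,d=d,T=T); P=cloud("wrist",d,T)
L=(P-T[:3,3])@T[:3,:3]; m=(abs(L[...,1])<6)&(abs(L[...,0])<12)&(L[...,2]>45)&(L[...,2]<90); 
q=P[m]; print(T[:3,3],"tip z",q[:,2].min(),"shaft front",np.percentile(q[q[:,2]<100][:,0],98),"y mid",np.percentile(q[q[:,2]<100][:,1],[3,97]).mean())
b=(P[...,2]>62)&(P[...,2]<72)&(abs(P[...,0]-538)<25)&(abs(P[...,1]+275)<25); print("boss/screw",b.sum(),P[b].min(0),P[b].max(0))
p1,_=bot.capture("scene")
c=bot.calibration("scene"); 
pr=lambda X:cv2.projectPoints(np.array([X],float),c["rvec"],c["tvec"],np.array([[240/np.tan(np.radians(c["vertical_fov"]/2)),0,c["cx"]],[0,240/np.tan(np.radians(c["vertical_fov"]/2)),c["cy"]],[0,0,1]]),None)[0].ravel()
print(pr([538,-275,66]),pr([538,-275,87]))
cv2.imwrite("pics/fin.png",np.hstack([cv2.resize(p[120:320,220:420],(400,400),interpolation=2),cv2.resize(p1[190:290,256:356],(400,400),interpolation=2)])[:,:,::-1])
E
```

```text
time: 25.0
tool_pos: [541.5, -275.4, 171.5]
tcp_rot: [3.141, -0.0, 0.002]
contact_force: [0.3, 0.6, -0.4]
grip_width: 29.3
finger_force: 30.0
[ 541.52345035 -275.4294018   171.47204432] tip z 88.83501605996642 shaft front 541.0750282975196 y mid -275.98881275162483
boss/screw 596 [ 525.15465997 -288.04827051   62.00088194] [ 550.0834743  -262.4280641    68.69161285]
[306.05038824 256.32031102] [305.96291258 251.33419928]
```

View pics/fin.png

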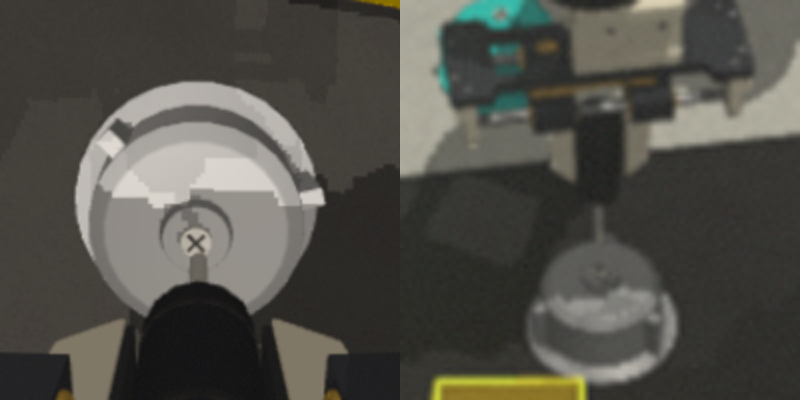

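The tip sits almost on the cross: tip at (538,−276,89), screw at (537.6,−275.2,66). A last small trim, then check the drawer and scriber.

```bash
python3 -m crank '[[[0,0,-0.08,0.1,0],[0,0,-0.08,0.2,0],[0,0,-0.08,0.2,0],[0,0,-0.08,0.2,0],[0,0,-0.08,0.2,0],[0,0,-0.08,0.2,0],[0,0,-0.08,0.2,0],[0,0,-0.08,0.2,0],[0,0,-0.08,0.2,0],[0,0,-0.08,0.2,0]]]'
python3 - <<'E'
from h import *
T=pose(); p,d=bot.capture("wrist"); P=cloud("wrist",d,T); np.savez("w16.npz",p=p,d=d,T=T); tilt("w16.npz")
L=(P-T[:3,3])@T[:3,:3]; m=(abs(L[...,1])<6)&(abs(L[...,0])<12)&(L[...,2]>45)&(L[...,2]<90); q=P[m]
print(T[:3,3],"tip",np.percentile(q[:,0],98)-3.05,np.percentile(q[:,1],[3,97]).mean(),q[:,2].min())
p,d=bot.capture("top"); P=cloud("top",d); m=(abs(P[...,2]-126)<5)&(P[...,0]<520)&(P[...,0]>400)&(P[...,1]>20)&(P[...,1]<240); print("panel",np.percentile(P[m][:,0],[2,50,98]))
cv2.imwrite("pics/t2.png",cv2.resize(p[80:320,100:460,::-1],None,fx=2.2,fy=2.2,interpolation=2))
E
```

```text
time: 26.1
tool_pos: [541.4, -274.5, 169.2]
tcp_rot: [3.142, -0.0, 0.002]
contact_force: [-0.2, 0.2, -1.2]
grip_width: 29.6
finger_force: 30.0
-15 292 [  8.5   0.  -15.1] xmax 10.1 y rng [-11.1  10.7]
-10 255 [  8.6   0.5 -10.1] xmax 10.1 y rng [-11.2  11.5]
-5 226 [ 8.5  0.  -4.9] xmax 10.2 y rng [-11.   11.1]
0 228 [ 8.8  0.  -0.1] xmax 10.2 y rng [-11.2  11.2]
5 200 [8.8 0.  5. ] xmax 10.3 y rng [-11.   11.1]
10 217 [ 8.9 -0.   9.8] xmax 10.4 y rng [-11.3  11.3]
15 140 [ 9.2 -0.3 15.4] xmax 10.6 y rng [-11.   10.6]
20 167 [ 9.1 -0.  19.8] xmax 10.5 y rng [-11.   11.2]
25 50 [ 9.   0.8 23.3] xmax 10.4 y rng [-10.3  11. ]
55 7 [-1.2  0.5 55.8] xmax -0.7 y rng [-1.2  2.2]
60 24 [-1.4  0.5 59.8] xmax -1.1 y rng [-2.  3.]
65 29 [-1.4  0.5 64.9] xmax -0.3 y rng [-2.   3.1]
70 25 [-0.9  0.5 70.1] xmax -0.3 y rng [-2.1  3.1]
75 21 [-1.  -0.1 74.7] xmax -0.3 y rng [-2.1  3.2]
80 18 [-1.3  1.2 80. ] xmax -0.7 y rng [-2.2  3.2]
[ 541.37942852 -274.52910704  169.22298578] tip 537.9996820033879 -275.06227947043897 87.10972263099734
panel [420.13265328 464.00020247 471.04101428]
```

View pics/t2.png

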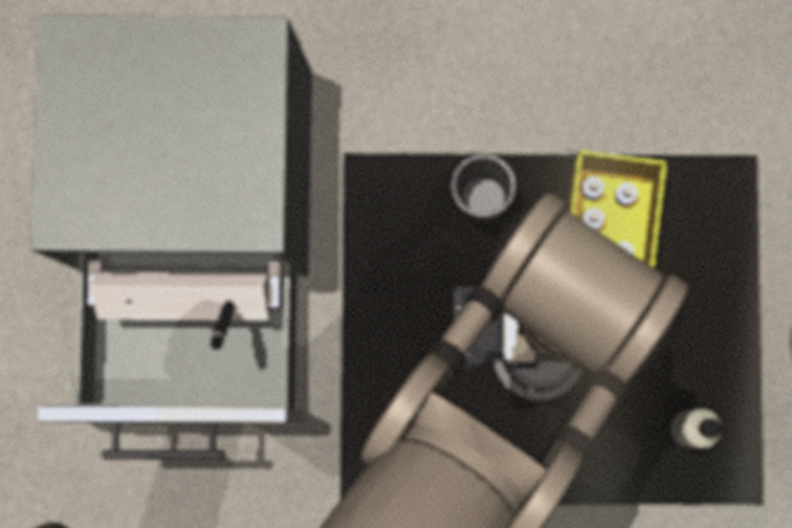

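The drawer is out, with its panel at (160,413) in the crop, and the scriber is in its hole at (222,325). The cup, bin and oiler are unmoved. The tip is at (538,−275.1,87), 21 mm above the screw.

```bash
python3 -c "
from plant import bot
print(bot.close_job())"
```

```text
the job is handed in; nothing more can be done
None
```

I handed the job in at about 26 s: drawer out at its stop, screwdriver held within about 1° of upright with its tip measured 21 mm above the screw and within about 1 mm of centre, and the scriber, housing and other parts left where they were; because the rows cannot tilt the tool, I turned the driver in the pads by pushing its shaft against the cabinet edge.

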